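# Rock the vial feeder's seesaw gate

## Robot

A 6-joint arm with a two-finger parallel gripper is mounted at the origin on a cart in front of the work surface, level with it; the furniture and walls round the work are solid. World frame = base frame: x ahead of the robot, y to its left, z up, the work surface at z = 0. Lengths are in mm, angles in rad, forces in N, time in s.
With the tool pointing down it reaches from about 350 to 975 mm from the base axis. Payload 17.4 kg.
Tool frame: the origin (TCP) lies on the centre line of the jaws, within the pads' length; the fingertips stand 14 mm ahead of it and the grasp point (between the pads) lies 5 mm behind it (env.finger_overhang is the distance from the TCP to the fingertips, in mm); z points along the fingers, y is the line along which they close (so a half turn about z gives the same grasp; the last joint's range is limited). The gripper opens to 85 mm and grips with 20 to 120 N. Pads are 22 mm wide; open, the fingers measure 114 mm over their backs; the gripper's body (76 mm by 85 mm) begins 54 mm behind the grasp point. The pads swing forward as they close: fully open they stand 13 mm farther back than shut.
Start: joints at [1.186, 0.116, 1.442, -0, 1.584, -0.038], TCP at [229.434, 634.817, 245.303] pointing down, gripper open.
Joint ranges: [-2.83, 2.83], [-0.83, 2.19], [0.07, 2.5], [-1.14, 4.28], [0.01, 3], [-2.97, 2.97]. Speed limits (rad/s): [1.89, 1.89, 2.22, 3.14, 3.14, 3.14].

## Interface

Orientations are given as a unit quaternion [x, y, z, w].
In Python, from cell import get_state, viewer, env gives the robot as it stands.
- The arm moves only by the tool apply_moves, never from a script. Its argument "targets" is a list of rows, each a list of 3 entries, a list of its own where there are three numbers: the shift along the world's x, y, z in units of 40 mm (1.0 is 40 mm), then the turn, a rotation vector about the world's x, y, z in units of 5 degrees (1.0 is 5 degrees), then the closure in counts, from 0 (fully open) to 255 (shut). A call has 1 to 12 rows; each row is the pose to reach, as a shift and turn from the pose commanded when the call began; what a row does not reach only later rows make up. A row lasts 1/12 s, in which the tool goes at most 41.7 mm and 7.16 degrees, less where a joint would pass 70% of its speed; a pose out of reach is approached as far as the arm can. A call with a gripper value outside its range is refused whole. The fingers move at their own pace and stop on an object; the grip force is fixed at half the most. Time passes only in rows, so rows that repeat a pose let the fingers close. It gives the time, the measured TCP pose, the force, the opening and the grip force at its end, in the units of the state.
- get_state(): the state, without advancing time (a new reading comes with each control period).
- viewer.read_camera(name): name is "scene" or "side" or "wrist"; returns (picture, depth): 480x640x3 uint8, red, green, blue; 480x640 float32, mm along the optical axis (not along the pixel's ray), 0 where there is no reading.
- viewer.get_calibration(name): a dict with "vertical_fov" (degrees; the focal length in pixels is half the picture's height over the tangent of half this angle, whatever the lens; pixels are square), "cx", "cy" (the principal point, pixels), "R" (3x3) and "t" (3): a world point X has camera coordinates R X + t. Camera axes: x right, y down, z forward; pixel columns grow to the right and rows downward; lengths in mm; the calibration is good to about 2 mm. A picture is of the moment at which its call begins: read the wrist's pose just before it. get_calibration takes no time and is no camera call; for the wrist camera it gives the pose at the moment of the call.
- env.hand_in(): hands the job in; it is judged then, once.
The state is a dict: "clock": time; "q": joint angles; "dq": joint speeds; "joint_torque": joint torques, N m; "tool_pos": TCP position; "ee_rot": TCP orientation; "force": force on the tool from outside, world axes, zero at the start; "ft_torque": the same for the moment, N m; "width": finger opening in mm; "finger_force": force on a finger pad.
Only numpy, scipy, OpenCV 4.12 (cv2) and the standard library are available. Lean on these libraries where they do the work, as an engineer would, in place of code of your own. Each camera call takes 0.05 s, during which the arm holds its last target. There are 200 camera calls.

## Task

Two capped vials wait in the two chutes of the vial feeder, each held back by one end of its seesaw gate. Press the gate's pads from above with the fingertips: first rock the gate so that only the thinner vial rolls down to the foot of its chute, then rock it all the way over to the other side so that the thicker vial rolls down too, and leave the gate rocked fully over that way. Do not touch or lift the vials, and leave the things around the feeder where they are.

Things in the scene. Friction and masses are not known exactly. Their poses are not given: they have to be found in the camera images.
- feeder: fixed grey and aluminium vial feeder, base 200 x 190 mm. Origin: middle of its underside, below the gate's pivot; x up the chutes (away from the robot at yaw 0), y left, z up. Two chutes 48 mm wide, centred at y = +60 (left) and -60 mm (right), fall 0.2 rad towards -x: back wall x = 99, gate x = -2 (floor 50 high), end stop x = -80 mm. Side walls: outside at y = +-87, up to 84 mm high behind the gate, 45 mm below the pads
- gate (a joint): angle (rad) of the white seesaw gate (beam with a wire hoop reaching down into each chute) along the feeder's y, rocking about the feeder's x 85 mm above its origin. 0: level, both chutes shut. Positive: left (+y) end up, left chute open, right shut; negative: the reverse. Stops at +-0.45; open for either vial beyond 0.40. Starts near level. It stays where it is left; about 3 N on a pad moves it
- pad_left (a point): middle of the top of the flat white pressing pad (36 mm in x, 32 mm in y) at the gate's left (+y) end; in the gate's frame 112 mm left of the pivot, 28 mm above it, 28 mm towards feeder -x. Height over the worktop: 113 mm level, 61 mm fully pressed, 159 mm fully up. Pressing it down opens the right chute
- pad_right (a point): the same pad at the gate's right (-y) end, 112 mm right of the pivot. Pressing it down opens the left chute
- thin_vial: the thinner amber glass vial with black cap, 15 mm in diameter with a 9 mm long cap, 44 mm long, loose, lying across one of the chutes behind the gate. Origin at its centre, y along its length. It starts in the left or the right chute
- thick_vial: the thicker amber glass vial with black cap, 21 mm in diameter with a 16 mm long cap, 44 mm long, loose, lying across the other chute behind the gate. Origin at its centre, y along its length
- specimen_cup: red-capped specimen cup, 62 mm wide, 68 mm high, loose bystander. Origin at the centre of its underside
- dropper: dropper bottle, 36 mm wide, 99 mm high, loose bystander. Origin at the centre of its underside
- slim_pen: pen, 141 mm long, 12 mm thick, lying loose, bystander. Origin at the centre of its underside
Not all that is in view belongs to the job. Leave any green or yellow look-alike of the thick_vial alone.

How it is judged:
By the outcome, as a careful person would: the job done as asked, in the order asked, and still so for the second after the job is handed in, with the robot touching nothing.
It also fails if it takes over 48 s, if anything falls off the work surface, if the arm or the gripper's body presses on something with over 40 N, if the wrist force passes 120 N, or if a joint passes its speed limit or range.

## Working session

There is one attempt and no reset: what is moved stays moved. The work goes in short steps, Python scripts to look and compute and a tool call to move; the robot and the scene stay as the last step left them, time stands still between calls to the robot, and variables do not carry over. Pictures are saved under pics/ and viewed, at most 10 in all, crops included, and the job is handed in when it is done.

Besides the shell and the picture viewer there is one more tool, called after ">>>" as a command line: name --argument value ..., lists and objects as JSON in quotes. apply_moves: Moves the arm, as the interface text tells. Its arguments: {"type":"object","properties":{"targets":{"type":"array"}},"required":["targets"]}

```bash
mkdir -p pics
cat > h.py <<'E'
import numpy as np, cv2
from cell import get_state, viewer, env
def cam(n):
    c=viewer.get_calibration(n); im,d=viewer.read_camera(n)
    return im,d,c
def pts(d,c):
    f=240/np.tan(np.radians(c["vertical_fov"])/2)
    v,u=np.mgrid[:480,:640]
    P=np.stack([(u-c["cx"])/f*d,(v-c["cy"])/f*d,d],-1)
    return (P-np.array(c["t"]))@np.array(c["R"])
E
python3 - <<'E'
from h import *
for n in("scene","side"):
    im,d,c=cam(n); cv2.imwrite(f"pics/{n}0.png",im[...,::-1]); np.savez(n+"0.npz",im=im,P=pts(d,c),d=d)
    print(n,c)
s=get_state();print(s["clock"],s["tool_pos"],s["ee_rot"],s["width"])
E
```

```text
scene {'vertical_fov': 49.050328555631154, 'cx': 326.2317085384809, 'cy': 241.9614653590754, 'R': array([[ 0.91254552, -0.40896509, -0.00286929],
       [-0.18069965, -0.39689102, -0.89990286],
       [ 0.36689005,  0.8217208 , -0.43608097]]), 't': array([-558.16964066,  141.04018445, 1126.70215172])}
side {'vertical_fov': 48.97853643167791, 'cx': 318.39212087697547, 'cy': 240.69220545361196, 'R': array([[ 0.13965187, -0.99019941, -0.00157642],
       [-0.81477158, -0.11400556, -0.56846284],
       [ 0.56271185,  0.08067132, -0.82270743]]), 't': array([-194.19335913,  493.14554031,  776.149247  ])}
0.1 [229.38660939 634.66816584 244.64487983] [ 1.72542437e-01  9.85001946e-01 -5.13638465e-04 -1.02313141e-04] 85.34965863647653
```

View pics/scene0.png

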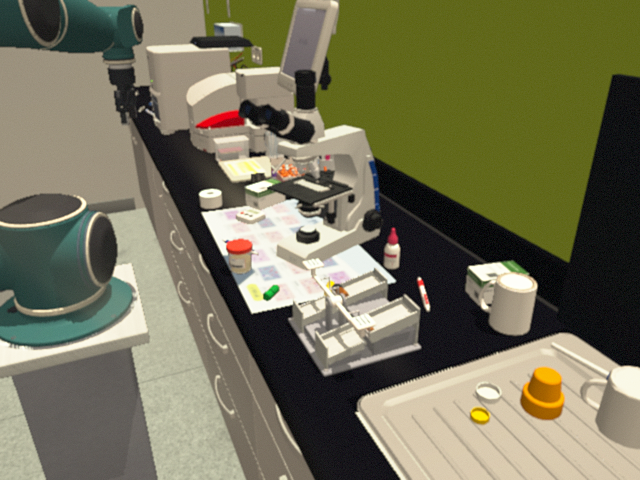

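View pics/side0.png

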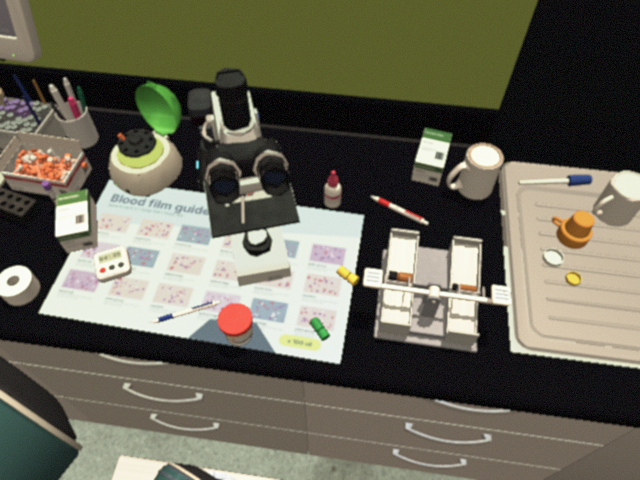

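The side view shows the feeder around (430,290), with its left pad at (373,277) and right pad at (502,294). The vials lie at about (402,278) and (458,280). The green (320,328) and yellow (347,275) look-alikes are outside the feeder. Next I'll enlarge the feeder and measure it.

Run:
```python
from h import *
z=np.load("side0.npz"); im,P=z["im"],z["P"]
c=cv2.resize(im[225:350,355:515],None,fx=5,fy=4.8*1.0,interpolation=cv2.INTER_CUBIC)
cv2.imwrite("pics/crop1.png",c[...,::-1])
hsv=cv2.cvtColor(im,cv2.COLOR_RGB2HSV)
# white pads
for nm,(u0,u1,v0,v1) in dict(L=(362,384,266,288),R=(490,514,284,305)).items():
    X=P[v0:v1,u0:u1].reshape(-1,3); m=X[:,2]>85; X=X[m]
    print(nm,len(X),np.median(X,0),X.min(0),X.max(0))
for nm,(u0,u1,v0,v1) in dict(L=(390,420,262,290),R=(445,475,262,295)).items():
    H=hsv[v0:v1,u0:u1]; m=(H[...,0]<20)&(H[...,1]>110)
    X=P[v0:v1,u0:u1][m]; v,u=np.nonzero(m)
    print(nm,m.sum(),u.min()+u0,u.max()+u0,v.min()+v0,v.max()+v0,np.median(X,0))
# tall/any points by feeder: side wall tops
X=P[225:350,360:515].reshape(-1,3); X=X[(X[:,2]>8)&(X[:,2]<100)]
r=cv2.minAreaRect(X[:,:2].astype(np.float32)); print(r)
```

```text
L 337 [ 477.80250958 -226.35991396  112.7522024 ] [  -7.82793824 -247.03403065   86.32512505] [ 497.97079394 -198.68180181  918.57253567]
R 356 [ 474.55746255 -448.48120717  112.16069354] [  -7.82793824 -465.63361747   85.17071556] [ 494.62871499 -198.68180181  918.57253567]
L 110 396 412 273 281 [ 513.35471875 -283.48697469   71.14790622]
R 63 461 474 285 290 [ 509.81535003 -404.25401343   65.04820518]
((555.2705078125, -371.5938720703125), (283.7021179199219, 282.4957275390625), 89.6795654296875)
```

View pics/crop1.png

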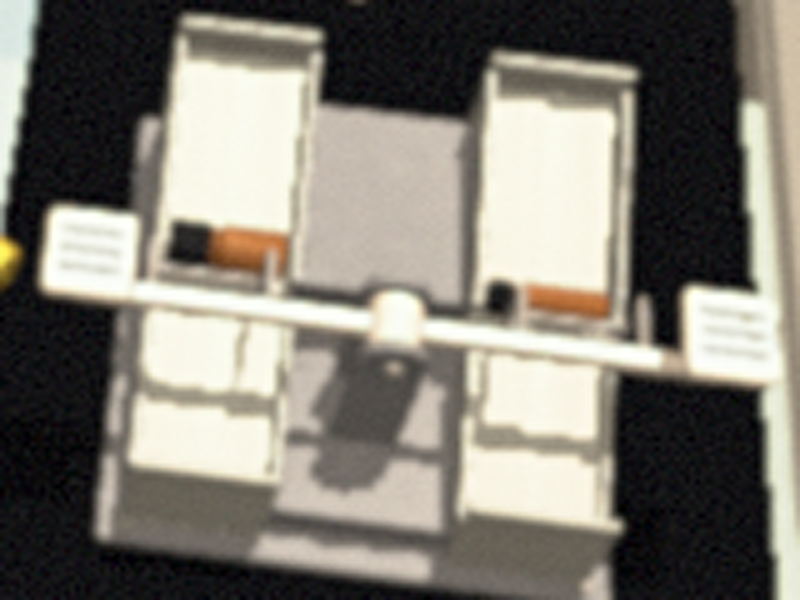

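The thin vial is in the right chute: its short cap is in the crop at (500,295), and its surface is lower, 65 mm against 71 mm. The thick vial, with the long cap, is on the left. So I press pad_left first, then pad_right. First I'll check that the path is clear.

Run:
```python
from h import *
print(env.finger_overhang)
A=np.vstack([np.load(n+"0.npz")["P"].reshape(-1,3) for n in("side","scene")])
A=A[(A[:,2]>100)&(A[:,0]>150)&(A[:,0]<760)&(A[:,1]<480)&(A[:,1]>-600)]
for y in range(-600,480,60):
    B=A[(A[:,1]>=y)&(A[:,1]<y+60)]
    if len(B): print(y,"n",len(B),"minx",B[:,0].min().round(),"maxz",B[:,2].max().round(), "maxz x<560",B[B[:,0]<560][:,2].max(initial=0).round())
z=np.load("side0.npz"); P=z["P"]; im=z["im"]
for nm,(u0,u1,v0,v1) in dict(L=(362,384,266,288),R=(490,514,284,305)).items():
    X=P[v0:v1,u0:u1].reshape(-1,3); X=X[(X[:,2]>105)&(X[:,2]<120)&(X[:,0]>400)]
    print(nm,len(X),X.mean(0),X.min(0),X.max(0))
```

```text
14.0
-480 n 616 minx 457.0 maxz 117.0 maxz x<560 117.0
-360 n 6 minx 461.0 maxz 101.0 maxz x<560 101.0
-300 n 54 minx 462.0 maxz 116.0 maxz x<560 116.0
-240 n 439 minx 461.0 maxz 117.0 maxz x<560 117.0
-180 n 5 minx 727.0 maxz 103.0 maxz x<560 0.0
-120 n 2477 minx 430.0 maxz 407.0 maxz x<560 407.0
-60 n 9257 minx 406.0 maxz 455.0 maxz x<560 455.0
0 n 7093 minx 409.0 maxz 455.0 maxz x<560 455.0
60 n 1217 minx 489.0 maxz 320.0 maxz x<560 189.0
120 n 458 minx 720.0 maxz 231.0 maxz x<560 0.0
240 n 396 minx 150.0 maxz 590.0 maxz x<560 590.0
300 n 729 minx 150.0 maxz 592.0 maxz x<560 592.0
360 n 355 minx 151.0 maxz 591.0 maxz x<560 591.0
420 n 1406 minx 156.0 maxz 571.0 maxz x<560 571.0
L 322 [ 478.19565832 -226.12965257  112.68947344] [ 461.12406643 -242.2167364   106.25558791] [ 497.97079394 -209.9153547   116.82059197]
R 343 [ 474.55717183 -449.10973683  112.24248121] [ 456.82905044 -465.63361747  105.49641051] [ 494.62871499 -433.9934129   117.10952388]
```

Run:
```python
from h import *
A=np.vstack([np.load(n+"0.npz")["P"].reshape(-1,3) for n in("side","scene")])
A=A[(A[:,0]>300)&(A[:,0]<800)&(A[:,1]<140)&(A[:,1]>-200)]
for y in range(-200,140,40):
  print(y,end=": ")
  for z in range(20,520,50):
    B=A[(A[:,1]>=y)&(A[:,1]<y+40)&(A[:,2]>=z)&(A[:,2]<z+50)]
    s=np.sort(B[:,0]); print(f"z{z}:{s[0]:.0f}/{s[min(5,len(s)-1)]:.0f}" if len(s) else "-",end=" ")
  print()
```

```text
-200: z20:522/526 - - - - - - - - - 
-160: z20:394/398 z70:718/719 - - - - - - - - 
-120: z20:711/712 z70:719/723 - z170:529/531 - - z320:434/451 z370:434/435 - - 
-80: z20:505/508 z70:606/606 z120:605/606 z170:513/516 - z270:516/518 z320:434/437 z370:430/432 - - 
-40: z20:359/359 z70:364/369 z120:533/538 z170:498/499 z220:476/478 z270:500/502 z320:412/415 z370:406/407 z420:541/542 - 
0: z20:356/357 z70:359/361 z120:541/542 z170:483/485 z220:498/530 z270:494/496 z320:434/455 z370:409/411 z420:540/541 - 
40: z20:383/510 z70:629/770 z120:545/677 z170:477/479 z220:613/649 z270:564/571 z320:499/508 - - - 
80: z20:618/627 - z120:671/725 z170:541/547 z220:652/665 z270:598/611 - - - - 
120: - z70:771/771 z120:757/761 z170:739/741 z220:720/753 - - - - -
```

>>> apply_moves --targets '[[[0,0,0.98],[0,0,0],255],[[0,0,1.96],[0,0,0],255],[[0,0,2.94],[0,0,-1],255],[[0,0,3.92],[0,0,-2],255],[[0,0,4.9],[0,0,-3],255],[[0,0,5.9],[0,0,-4],255],[[0,0,6.9],[0,0,-5],255],[[0.4,-0.9,6.9],[0,0,-6],255],[[0.8,-1.8,6.9],[0,0,-7],255],[[1.2,-2.7,6.9],[0,0,-8],255],[[1.6,-3.6,6.9],[0,0,-9],255],[[2.0,-4.5,6.9],[0,0,-10],255]]'

```text
clock: 1.1
tool_pos: [309.7, 453.2, 520.9]
ee_rot: [0.574, 0.819, -0.0, 0.0]
force: [1.8, -0.3, 0.7]
width: -0.4
finger_force: 0.0
```

>>> apply_moves --targets '[[[0.4,-0.9,0],[0,0,-1],255],[[0.8,-1.8,0],[0,0,-2],255],[[1.2,-2.7,0],[0,0,-3],255],[[1.6,-3.6,0],[0,0,-4],255],[[2.0,-4.5,0],[0,0,-4],255],[[2.4,-5.4,0],[0,0,-4],255],[[2.75,-6.3,0],[0,0,-4],255],[[2.9,-7.3,0],[0,0,-4],255],[[3.0,-8.3,0],[0,0,-4],255],[[3.1,-9.3,0],[0,0,-4],255],[[3.2,-10.3,0],[0,0,-4],255],[[3.4,-11.3,0],[0,0,-4],255]]'

```text
clock: 2.1
tool_pos: [444.6, 0.9, 521.6]
ee_rot: [0.706, 0.708, 0.0, 0.0]
force: [1.6, 0.8, 0.4]
width: -0.3
finger_force: 0.0
```

>>> apply_moves --targets '[[[0.1,-1,0],[0,0,-4e-09],255],[[0.3,-2,0],[0,0,0],255],[[0.4,-3,0],[0,0,0],255],[[0.6,-4,0],[0,0,0],255],[[0.7,-5,0],[0,0,0],255],[[0.82,-5.6,0],[0,0,0],255],[[0.82,-5.6,-1],[0,0,0],255],[[0.82,-5.6,-2],[0,0,0],255],[[0.82,-5.6,-3],[0,0,0],255],[[0.82,-5.6,-4],[0,0,0],255],[[0.82,-5.6,-5],[0,0,0],255],[[0.82,-5.6,-6],[0,0,0],255]]'

```text
clock: 3.1
tool_pos: [477.8, -221.0, 279.1]
ee_rot: [0.706, 0.708, -0.0, -0.0]
force: [0.3, -0.7, 0.4]
width: -0.1
finger_force: 0.0
```

>>> apply_moves --targets '[[[0,0,-1],[0,0,0],255],[[0,0,-2],[0,0,0],255],[[0,0,-2.8],[0,0,0],255],[[0,0,-3],[0,0,0],255],[[0,0,-3],[0,0,0],255]]'

```text
clock: 3.52
tool_pos: [477.4, -220.7, 159.3]
ee_rot: [0.706, 0.708, -0.001, -0.002]
force: [0.5, 0.2, 1.0]
width: 0.0
finger_force: 0.0
```

Run:
```python
from h import *
im,d,c=cam("side"); print(get_state()["tool_pos"],get_state()["force"])
cv2.imwrite("pics/a.png",cv2.resize(im[180:360,330:530],None,fx=3,fy=3)[...,::-1])
```

```text
[ 478.2568631  -221.2179691   161.83764547] [ 0.10100147 -1.19840683  1.47158686]
```

View pics/a.png

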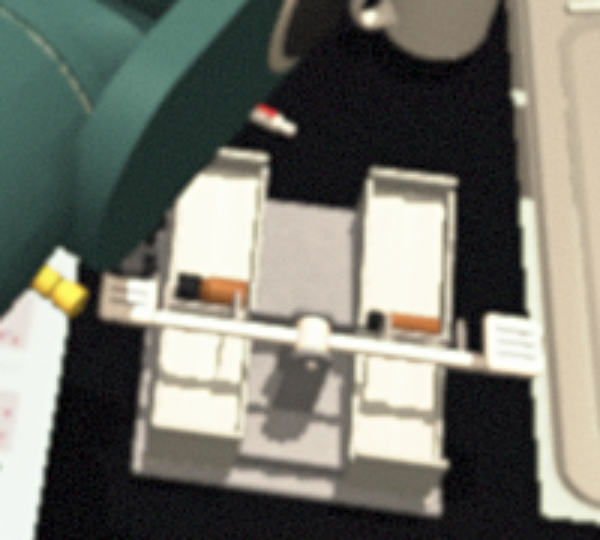

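The enlarged view shows the tip above the left pad (about (140,265)), with both vials still held by the gate. Now I press.

>>> apply_moves --targets '[[[0,0,-0.4],[0,0,0],255],[[0,0,-0.7],[0,0,0],255],[[0,0,-1.0],[0,0,0],255],[[0,0,-1.25],[0,0,0],255],[[0,0,-1.5],[0,0,0],255],[[0,0,-1.7],[0,0,0],255],[[0,0,-1.85],[0,0,0],255],[[0,0,-1.85],[0,0,0],255]]'

```text
clock: 4.23
tool_pos: [477.8, -221.2, 86.0]
ee_rot: [0.706, 0.708, -0.0, -0.001]
force: [-0.1, -0.7, -0.7]
width: -0.3
finger_force: 0.0
```

>>> apply_moves --targets '[[[0,0,-0.1],[0,0,0],255],[[0,0,-0.2],[0,0,0],255],[[0,0,-0.3],[0,0,0],255],[[0,0,-0.3],[0,0,0],255]]'

```text
clock: 4.57
tool_pos: [478.7, -221.7, 77.2]
ee_rot: [0.706, 0.708, 0.0, 0.001]
force: [-8.9, 3.2, 21.5]
width: -0.1
finger_force: 10.3
```

Run:
```python
from h import *
im,d,c=cam("side"); print(get_state()["tool_pos"],get_state()["force"])
cv2.imwrite("pics/b.png",cv2.resize(im[180:360,330:530],None,fx=3,fy=3)[...,::-1])
P=pts(d,c)[270:330,475:530].reshape(-1,3);P=P[(P[:,2]>90)&(P[:,0]<520)];print(P.mean(0),P.max(0))
```

```text
[ 478.70172069 -221.63192635   77.18278877] [-8.0715958   2.81074211 21.74812501]
[ 461.92685751 -417.50367322  173.29301114] [ 504.70497477 -198.68180181  918.57253567]
```

View pics/b.png

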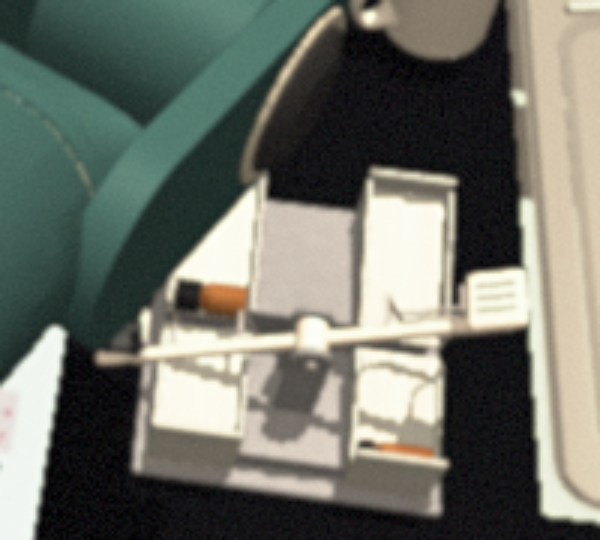

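The thin vial now lies at the foot of the right chute (about (395,448)), and the thick one is still held at (210,297). The gate is fully over. Next I move to the right pad.

>>> apply_moves --targets '[[[0,0,0.5],[0,0,0],255],[[0,0,1.5],[0,0,0],255],[[0,0,2.5],[0,0,0],255],[[0,0,3.5],[0,0,0],255],[[0,0,4.5],[0,0,0],255],[[0,-1,4.5],[0,0,0],255],[[0,-2,4.5],[0,0,0],255],[[0,-3,4.5],[0,0,0],255],[[-0.1,-4,4.5],[0,0,0],255],[[-0.1,-5,4.5],[0,0,0],255],[[-0.1,-5.35,4.5],[0,0,0],255],[[-0.1,-5.35,4.5],[0,0,0],255]]'

```text
clock: 5.62
tool_pos: [473.5, -438.1, 253.9]
ee_rot: [0.707, 0.707, -0.0, -0.001]
force: [-1.0, 0.3, -0.3]
width: 0.1
finger_force: 0.0
```

Run:
```python
from h import *
im,d,c=cam("side"); print(get_state()["tool_pos"],get_state()["force"])
np.savez("c.npz",im=im,P=pts(d,c))
cv2.imwrite("pics/c.png",cv2.resize(im[180:360,330:530],None,fx=3,fy=3)[...,::-1])
```

```text
[ 473.79211789 -436.35518599  254.2447476 ] [-0.96479252  0.1902929   0.51627919]
```

View pics/c.png

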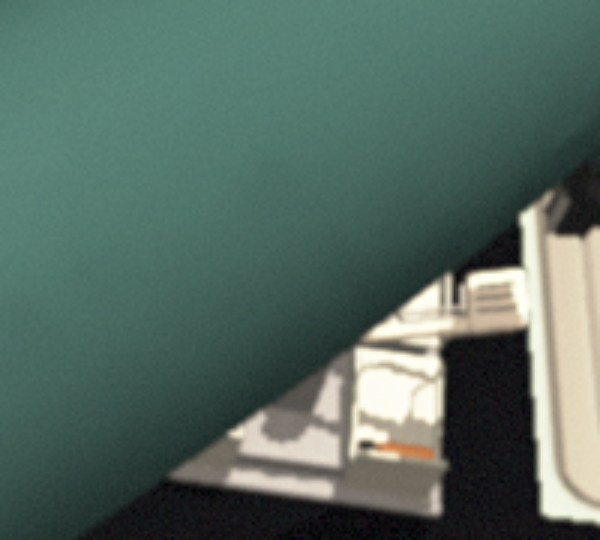

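The gate stayed over, with the right pad up at (495,295). I press it now, following its arc outwards.

>>> apply_moves --targets '[[[0,0,-0.9],[0,0,0],255],[[0,0,-1.5],[0,0,0],255],[[0,0,-1.85],[0,0,0],255],[[-0.0,-0.05,-2.1],[0,0,0],255],[[0,-0.1,-2.35],[0,0,0],255],[[0,-0.18,-2.6],[0,0,0],255],[[0,-0.27,-2.85],[0,0,0],255],[[0,-0.38,-3.15],[0,0,0],255],[[0,-0.43,-3.45],[0,0,0],255],[[0,-0.45,-3.8],[0,0,0],255],[[0,-0.45,-4.1],[0,0,0],255],[[0,-0.45,-4.3],[0,0,0],255]]'

```text
clock: 6.67
tool_pos: [474.0, -452.8, 81.1]
ee_rot: [0.706, 0.708, 0.0, -0.001]
force: [0.6, 0.5, 3.3]
width: 0.3
finger_force: 1.3
```

>>> apply_moves --targets '[[[0,0,-0.1],[0,0,0],255],[[0,0,-0.15],[0,0,0],255],[[0,0,-0.15],[0,0,0],255],[[0,0,-0.15],[0,0,0],255]]'

```text
clock: 7.0
tool_pos: [474.2, -453.0, 77.7]
ee_rot: [0.706, 0.708, 0.0, -0.0]
force: [-0.5, 0.9, 6.0]
width: 0.1
finger_force: 2.6
```

>>> apply_moves --targets '[[[0,0,-0.05],[0,0,0],255],[[0,0,-0.1],[0,0,0],255],[[0,0,-0.1],[0,0,0],255],[[0,0,-0.1],[0,0,0],255]]'

```text
clock: 7.33
tool_pos: [474.9, -454.1, 76.4]
ee_rot: [0.706, 0.708, -0.0, 0.002]
force: [-4.8, 0.9, 24.3]
width: 0.3
finger_force: 11.1
```

>>> apply_moves --targets '[[[0,0,0.3],[0,0,0],255],[[0,0,1],[0,0,0],255],[[0,0,2],[0,0,0],255],[[0,0,3],[0,0,0],255],[[0,0,4],[0,0,0],255],[[0,0,5],[0,0,0],255],[[0,0,6],[0,0,0],255],[[0,0,7],[0,0,0],255],[[0,0,8],[0,0,0],255],[[0,-1,8],[0,0,0],255],[[0,-2,8],[0,0,0],255],[[0,-3,8],[0,0,0],255]]'

```text
clock: 8.33
tool_pos: [474.3, -573.9, 394.4]
ee_rot: [0.706, 0.708, -0.0, 0.001]
force: [0.5, -0.7, 0.2]
width: 0.1
finger_force: 0.0
```

Run:
```python
from h import *
im,d,c=cam("side"); im2,_,_=cam("scene")
cv2.imwrite("pics/d.png",np.hstack([cv2.resize(im,(400,300)),cv2.resize(im2[230:390,260:460],(375,300))])[...,::-1])
P=pts(d,c)[230:310,355:400].reshape(-1,3);P=P[(P[:,2]>120)&(P[:,2]<200)];print(len(P),P.mean(0) if len(P) else 0)
```

```text
0 0
```

View pics/d.png

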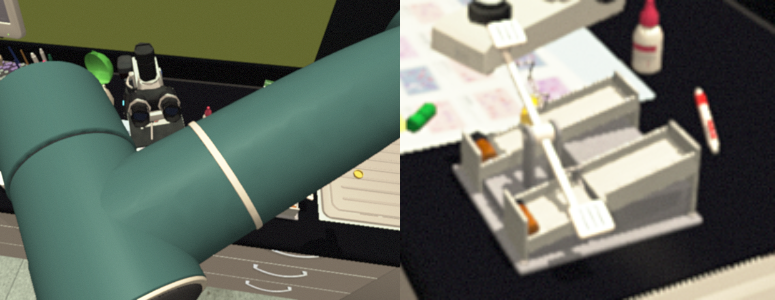

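In the scene view both vials lie at the feet of their chutes ((485,148) and (528,215)), and the left end of the gate is up. I'll check the pad heights, then hand in.

Run:
```python
from h import *
im,d,c=cam("scene"); P=pts(d,c).reshape(-1,3)
for nm,y in(("L",-249),("R",-450)):
    X=P[(abs(P[:,0]-476)<12)&(abs(P[:,1]-y)<10)&(P[:,2]>40)&(P[:,2]<190)];print(nm,len(X),np.median(X,0))
L=X
```

```text
L 188 [ 477.87128297 -251.59401561  155.95299466]
R 154 [ 475.84475976 -450.14829217   63.07126178]
```

```bash
python3 -c "
from cell import env
print(env.hand_in())"
```

```text
the job is handed in; nothing more can be done
None
```

The job is handed in at about 8.5 s: the thin vial rolled down first, then the thick one. The gate was pressed to its stop and left there, left end up; it measures about 0.44 rad, within camera error of the 0.45 stop.

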